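# Spin the wing nut off the wheel arbor

## Robot

A 7-joint arm with a two-finger parallel gripper is mounted at the origin on a cart in front of the work surface, level with it; the furniture and walls round the work are solid. World frame = base frame: x ahead of the robot, y to its left, z up, the work surface at z = 0. Lengths are in m, angles in degrees, forces in N, time in s.
With the tool pointing down it reaches from about 0.425 to 0.95 m from the base axis. Payload 4.7 kg.
Tool frame: the origin (TCP) lies on the mounting face of the last link; the fingertips stand bot.tcp_to_tips ahead of it and the grasp point (between the pads) lies 164 mm ahead of it (bot.tcp_to_tips is the distance from the TCP to the fingertips, in m); z points along the fingers, y is the direction in which the jaws open and shut (so a half turn about z gives the same grasp; the last joint's range is limited). The gripper opens to 87 mm and grips with 3 to 60 N. Pads are 19 mm wide; open, the fingers measure 117 mm over their backs; the gripper's body (75 mm by 190 mm) begins 51 mm behind the grasp point.
Start: joints at [70.651, 26.849, -2.785, 87.806, 1.381, 65.374, -4.715], TCP at [0.205, -0.643, 0.405] pointing down, gripper open.
Joint ranges: [-148.3, 148.3], [-19.14, 114.17], [-79.39, 73.82], [5.75, 140.21], [-59.74, 239.74], [12.07, 113.84], [-152.46, 152.46]. Speed limits (degrees/s): [147.25, 147.25, 180, 180, 180, 180, 180].

## Interface

Orientations are given as [roll, pitch, yaw] about the fixed x, y, z axes, in that order (R = Rz(yaw) Ry(pitch) Rx(roll)).
In Python, from bench import bot, cams gives the robot as it stands. The module is installed in compiled form; this text tells all that it offers.
- The arm moves only by the tool jog_arm, never from a script. Its argument "steps" is a list of rows, each an object of numbers: "dx", "dy", "dz": the shift along the tool's x, y, z in mm; "ax", "ay", "az": the turn, a rotation vector about the tool's x, y, z in rad; "hand": the opening, from 0 (shut) to 1 (fully open). In form: [{"dx": .., "dy": .., "dz": .., "ax": .., "ay": .., "az": .., "hand": ..}, ...]. A call has 1 to 8 rows; each row shifts and turns the commanded pose from where the row before left it, along the tool's axes as they then stand; what a row does not reach is not made up. A row lasts 1/10 s, in which the tool goes at most 50 mm and 8.59 degrees, less where a joint would pass 70% of its speed; a pose out of reach is approached as far as the arm can. A call is refused whole if a number of a shift passes 50 or a number of a turn 0.15, either way. A call with a gripper value outside its range is refused whole. The fingers move at their own pace and stop on an object; "squeeze" is the grip in N (left out, the last holds). Time passes only in rows, so rows that do not move let the fingers close. It gives the time, the measured TCP pose, the force and the opening at its end, in the units of the state.
- bot.read_state(): the state, without advancing time (a new reading comes with each control period).
- cams.get_image(name): name is "side" or "top" or "wrist"; returns (picture, depth): 400x640x3 uint8, blue, green, red; 400x640 float32, m along the optical axis (not along the pixel's ray), 0 where there is no reading.
- cams.camera_model(name): a dict with "intrinsics" (3x3 intrinsics, pixels), "k1" (the pictures are not rectified: a ray, as slopes to the right and down, at radius r is drawn at 1 + k1 r^2 times it, then the intrinsics apply), "rvec" (rotation vector, rad) and "tvec" (3), from world to camera coordinates, as OpenCV has them. Camera axes: x right, y down, z forward; pixel columns grow to the right and rows downward; lengths in m; the calibration is good to about 2 mm. A picture is of the moment at which its call begins: read the wrist's pose just before it. camera_model takes no time and is no camera call; for the wrist camera it gives the pose at the moment of the call.
- bot.finish_job(): hands the job in, once; it reports no verdict.
The state is a dict: "clock": time; "qpos": joint angles; "joint_velocities": joint speeds; "joint_torque": joint torques, N m; "tcp_pos": TCP position; "tcp_rot": TCP orientation; "wrist_force": force on the tool from outside, world axes, zero at the start; "torque": the same for the moment, N m; "width": finger opening in m.
Only numpy, scipy, OpenCV 4.12 (cv2) and the standard library are available. Lean on these libraries where they do the work, as an engineer would, in place of code of your own. Each camera call takes 0.05 s, during which the arm holds its last target. There are 200 camera calls.

## Task

The abrasive wheel on the little bench arbor has to be changed: unscrew the brass wing nut (ordinary right-hand thread, best spun off by pushing a wing round) until it comes free at the top of the stud, then lift it clear and set it down flat in the middle of the square dish. Leave the other things on the bench where they are.

Things in the scene. Friction and masses are not known exactly. Their poses are not given: they have to be found in the camera images.
- arbor: Upright wheel arbor fixed to the bench; origin at the centre of its underside on the bench, z up along the stud. Round grey base 92 mm across, column to a flange at 34 mm, red-brown abrasive wheel 60 mm across whose top lies 48 mm above the bench, then a vertical steel stud, 24 mm across its coarse two-start right-hand thread.
- wing_nut_center (a point): Brass wing nut, screwed down on the wheel at the start. This point is on its axis, half-way up its 30 mm high hub (32 mm outside, 26 mm bore). Two upright wings lie along its +x and -x axes, 8 mm thick, reaching 45 mm from the axis, from 8 to 28 mm above the hub's underside. z is the nut's axis. Grasp it across the hub, at right angles to the wings.
- stud_top (a point): Top end of the stud, 100 mm above the bench. A turn of the nut anticlockwise (from above) raises it 18 mm; after about 1.25 turns (22 mm up) it is free: it stands loosely on the thread and lifts straight off. Turned on past about 1.75 turns it drops 9 mm and is still free.
- dish_floor (a point): centre of the inner floor of the cream square dish, a loose 280 g dish 178 mm square and 32 mm high; the floor is 4 mm above the bench and flat for about 120 x 120 mm, the sides slope out from there to the rim; axes parallel to the sides
- polish_bar: bar of red polishing rouge, 42 x 104 x 34 mm, lying; its long side is its y axis; bystander; origin at the centre of its underside
- brass_spool: spool of brass wire, 40 mm across, 24 mm high, standing; bystander; origin at the centre of its underside
- flux_jar: amber jar with black cap, 56 mm across, 78 mm high, standing; bystander; origin at the centre of its underside
- copper_spool: spool of copper wire, 48 mm across, 30 mm high, standing; bystander; origin at the centre of its underside
- loupe: black watchmaker's loupe, 33 mm across, 31 mm high, standing; bystander; origin at the centre of its underside
- wing_nut: The same wing nut, about 120 g; origin at the centre of the hub's underside, 48 mm above the bench at the start, axes as above. Its thread has about 2 mm of play up and down and 1 mm sideways and turns with little force.

How it is judged:
By the outcome, as a careful person would: the job done as asked, in the order asked, and still so for the second after the job is handed in, with the robot touching nothing.
It also fails if it takes over 51 s, if anything falls off the work surface, if the arm or the gripper's body presses on something with over 40 N, if the wrist force passes 120 N, or if a joint passes its speed limit or range.

## Working session

There is one attempt and no reset: what is moved stays moved. The work goes in short steps, Python scripts to look and compute and a tool call to move; the robot and the scene stay as the last step left them, time stands still between calls to the robot, and variables do not carry over. Pictures are saved under pics/ and viewed, about 8 in all and at most 12, crops included, and the job is handed in when it is done.

Besides the shell and the picture viewer there is one more tool, called after ">>>" by a JSON object that holds its "op" and its "data", one argument or row to a line. jog_arm: Moves the arm, as the interface text tells. Its arguments: {"type":"object","properties":{"steps":{"type":"array","items":{"type":"object","properties":{"dx":{"type":"number"},"dy":{"type":"number"},"dz":{"type":"number"},"ax":{"type":"number"},"ay":{"type":"number"},"az":{"type":"number"},"hand":{"type":"number"}}}},"squeeze":{"type":"number"}},"required":["steps"]}

```bash
mkdir -p pics; cat > h.py <<'E'
import numpy as np, cv2
from bench import bot, cams
from scipy.spatial.transform import Rotation as R
def cloud(name):
    m=cams.camera_model(name); img,d=cams.get_image(name)
    K=np.array(m["intrinsics"]);k=m["k1"]
    v,u=np.mgrid[0:400,0:640]
    p=cv2.undistortPoints(np.stack([u,v],-1).reshape(-1,1,2).astype(float),K,np.array([k,0,0,0.])).reshape(400,640,2)
    c=np.dstack([p,np.ones((400,640))])*d[...,None]
    Rm=cv2.Rodrigues(np.array(m["rvec"],float))[0]
    w=(c-np.array(m["tvec"]).ravel())@Rm
    w[d==0]=np.nan
    return img,w
E
python3 - <<'E'
from h import *
s=bot.read_state(); print(s, bot.tcp_to_tips)
for n in("top","side"):
    i,w=cloud(n); cv2.imwrite(f"pics/{n}0.png",i); np.save(f"{n}0.npy",w)
    m=cams.camera_model(n); print(n,m["tvec"],m["rvec"])
E
```

```text
{'clock': 0.0, 'qpos': array([70.65196857, 26.89834446, -2.78512315, 87.8724234 ,  1.37941944,
       65.37075134, -4.71323701]), 'joint_velocities': array([ 0.0296079 ,  0.05815944,  0.14270075,  0.11084943,  0.10569118,
        0.0043999 , -0.0996753 ]), 'joint_torque': array([-8.57127852e-04, -5.07975626e+01, -8.07254040e-02, -2.36152983e+01,
       -6.11737277e-02,  3.78677342e-02,  1.90736837e-04]), 'tcp_pos': array([ 0.20509974, -0.64285007,  0.40369649]), 'tcp_rot': array([-1.79891980e+02,  2.08206530e-03,  1.76963238e+01]), 'wrist_force': array([ 0.11932726, -0.51936061, -0.01278042]), 'torque': array([-0.04467099,  0.03812604, -0.00640217]), 'width': 0.08698807659996544} 0.1822
top [-0.04930391  0.56011992  1.34506391] [ 2.17608366 -2.17616796  0.05647833]
side [-0.54985775  0.06264449  1.20069339] [ 2.20256923 -0.09988407  0.07069244]
```

View pics/top0.png

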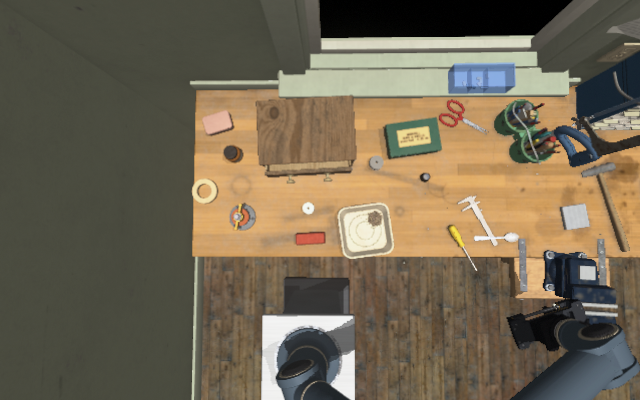

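View pics/side0.png

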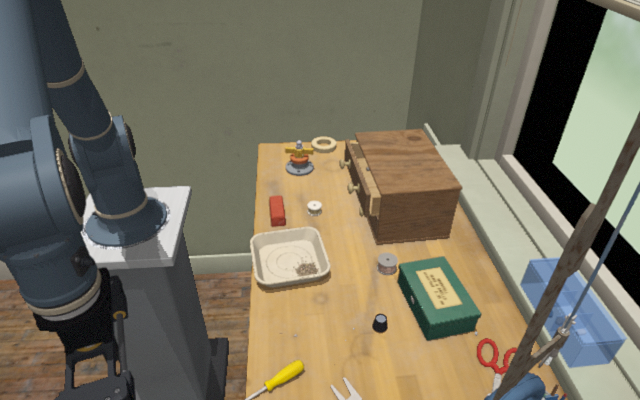

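The top view shows the arbor at about (243,216) with its yellow nut, the dish at (366,230) with a dark clump near (375,218), the rouge bar at (310,239) and the drawer chest behind. The side view agrees.

```bash
python3 - <<'E'
from h import *
w=np.load("top0.npy"); i=cv2.imread("pics/top0.png")
def at(n,u,v,r=1):
    return np.nanmedian(w[v-r:v+r+1,u-r:u+r+1].reshape(-1,3),0).round(4)
for n,u,v in[("dishmid",366,230),("clump",375,218),("bar",310,239),("spoolw",308,208),("jar",233,153),("chest",290,130),("chest front",300,170),("drawer knob",290,179),("tape",204,191),("bench",275,210)]: print(n,at(n,u,v))
hsv=cv2.cvtColor(i,cv2.COLOR_BGR2HSV)
# nut: points in arbor region by height
reg=w[195:235,222:265].reshape(-1,3); h=hsv[195:235,222:265].reshape(-1,3)
reg0=reg
y=(h[:,0]>15)&(h[:,0]<32)&(h[:,1]>150)&(reg[:,2]>.05)
print("nut yellow",y.sum(),reg[y].mean(0),reg[y].min(0),reg[y].max(0))
c=reg[y][:,:2]; 
u_,s_,vt=np.linalg.svd(c-c.mean(0)); print("axis deg",np.degrees(np.arctan2(vt[0,1],vt[0,0])),s_)
wh=reg[(reg[:,2]>.035)]; print("raised",len(wh),wh.mean(0),wh.min(0),wh.max(0))
b=reg[(reg[:,2]>.005)]; print("all",len(b),b.mean(0),(b.min(0)+b.max(0))/2,b.min(0),b.max(0))
# dish
reg=w[198:262,330:400].reshape(-1,3); r=reg[(reg[:,2]>.022)&(reg[:,2]<.05)]
rect=cv2.minAreaRect(r[:,:2].astype(np.float32)); print("dish rim",rect,np.nanmedian(r[:,2]))
for n in("top",):
  cv2.imwrite("pics/z.png",np.hstack([cv2.resize(i[190:240,215:275],None,fx=6,fy=6,interpolation=2),cv2.resize(i[195:265,325:405],None,fx=5,fy=4.2857,interpolation=2)]))
E
```

```text
dishmid [ 0.4424 -0.2023  0.0038]
clump [ 0.4841 -0.2337  0.0116]
bar [ 0.412  -0.0083  0.0346]
spoolw [0.5191 0.0007 0.0226]
jar [0.7019 0.2502 0.0769]
chest [0.7573 0.0487 0.1696]
chest front [0.6322 0.0192 0.1577]
drawer knob [0.6074 0.0517 0.1293]
tape [ 5.799e-01  3.708e-01 -4.000e-04]
bench [5.123e-01 1.173e-01 1.000e-04]
nut yellow 35 [0.48601303 0.22781052 0.07550442] [0.4464447  0.21417693 0.06985442] [0.52991563 0.24053057 0.08405617]
axis deg 169.59453124876887 [0.16320795 0.0277958 ]
raised 283 [0.48667873 0.2263344  0.06353888] [0.44295952 0.20035574 0.03760407] [0.53046651 0.25806349 0.10477011]
all 602 [0.48783092 0.22442741 0.03589311] [0.49659886 0.22928566 0.05489597] [0.42807281 0.15464027 0.00502182] [0.56512491 0.30393105 0.10477011]
dish rim ((0.4407213628292084, -0.19876544177532196), (0.17818069458007812, 0.1782303899526596), 7.928500175476074) 0.029835719150441954
```

View pics/z.png

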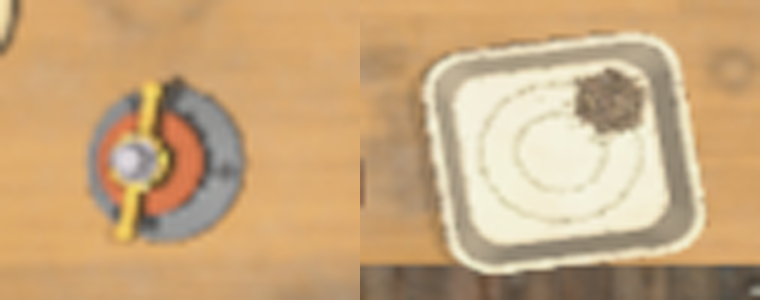

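>>> {"op": "jog_arm", "data": {
  "steps": [
    {"dx": 20,"dy": -13},
    {"dx": 36,"dy": -24},
    {"dx": 38,"dy": -25},
    {"dx": 38,"dy": -25},
    {"dx": 38,"dy": -25},
    {"dx": 38,"dy": -25},
    {"dx": 38,"dy": -25},
    {"dx": 38,"dy": -25}
  ]
}}

```text
invalid input at $.steps[0]: expected keys dx, dy, dz, ax, ay, az, hand
```

>>> {"op": "jog_arm", "data": {
  "steps": [
    {"dx": 34,"dy": -26},
    {"dx": 30,"dy": -30},
    {"dx": 20,"dy": -38},
    {"dx": 14,"dy": -42},
    {"dx": 14,"dy": -42},
    {"dx": 14,"dy": -42},
    {"dx": 14,"dy": -42},
    {"dx": 14,"dy": -42}
  ]
}}

```text
invalid input at $.steps[0]: expected keys dx, dy, dz, ax, ay, az, hand
```

>>> {"op": "jog_arm", "data": {
  "steps": [
    {"dx": 14,"dy": -42},
    {"dx": 14,"dy": -42},
    {"dx": 14,"dy": -42},
    {"dx": 14,"dy": -42},
    {"dx": 14,"dy": -42},
    {"dx": 12,"dy": -38},
    {"dx": 6,"dy": -20,"hand": 0.69},
    {}
  ]
}}

```text
invalid input at $.steps[0]: expected keys dx, dy, dz, ax, ay, az, hand
```

```bash
python3 - <<'E'
from h import *
s=bot.read_state(); print(s["clock"],s["tcp_pos"],s["tcp_rot"],s["qpos"].round(1),s["width"])
i,w=cloud("wrist"); cv2.imwrite("pics/w1.png",i); np.save("w1.npy",w)
hsv=cv2.cvtColor(i,cv2.COLOR_BGR2HSV)
near=np.hypot(w[...,0]-.487,w[...,1]-.2275)<.06
y=near&(hsv[...,0]>15)&(hsv[...,0]<32)&(hsv[...,1]>150)&(w[...,2]>.05)&(w[...,2]<.09)
p=w[y]; print(y.sum(),p.mean(0),p.min(0),p.max(0))
r=cv2.minAreaRect(p[:,:2].astype(np.float32)); print(r)
t=near&(w[...,2]>.09)&(w[...,2]<.11); print("stud",t.sum(),w[t].mean(0),w[t].max(0))
wh=near&(w[...,2]>.04)&(w[...,2]<.053); print("wheel",wh.sum(),cv2.minEnclosingCircle(w[wh][:,:2].astype(np.float32)))
E
```

```text
0.1 [ 0.20509715 -0.64286011  0.40379926] [-1.79899033e+02  2.36169433e-03  1.76956300e+01] [70.7 26.9 -2.8 87.9  1.4 65.4 -4.7] 0.08707229554379664<stdin>:7: RuntimeWarning: Mean of empty slice.
  ret = um.true_divide(
Traceback (most recent call last):
ValueError: zero-size array to reduction operation minimum which has no identity
```

View pics/w1.png

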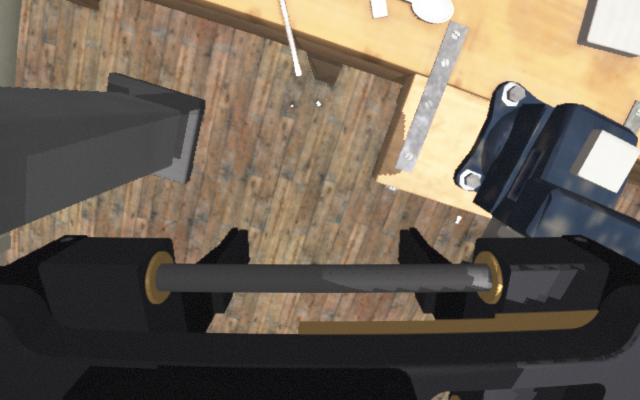

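The move was refused because every key is needed, so the arm has not moved. The wrist view shows only floor and the vise at (560,160). I'll resend with full rows.

>>> {"op": "jog_arm", "data": {
  "steps": [
    {"dx": 20,"dy": -13,"dz": 0,"ax": 0,"ay": 0,"az": 0,"hand": 1},
    {"dx": 36,"dy": -24,"dz": 0,"ax": 0,"ay": 0,"az": 0,"hand": 1},
    {"dx": 38,"dy": -25,"dz": 0,"ax": 0,"ay": 0,"az": 0,"hand": 1},
    {"dx": 38,"dy": -25,"dz": 0,"ax": 0,"ay": 0,"az": 0,"hand": 1},
    {"dx": 38,"dy": -25,"dz": 0,"ax": 0,"ay": 0,"az": 0,"hand": 1},
    {"dx": 38,"dy": -25,"dz": 0,"ax": 0,"ay": 0,"az": 0,"hand": 1},
    {"dx": 38,"dy": -25,"dz": 0,"ax": 0,"ay": 0,"az": 0,"hand": 1},
    {"dx": 38,"dy": -25,"dz": 0,"ax": 0,"ay": 0,"az": 0,"hand": 1}
  ]
}}

```text
clock: 0.95
tcp_pos: [0.4197, -0.3769, 0.4047]
tcp_rot: [-180.0, 0.0, 17.7]
wrist_force: [0.6, 0.4, 0.3]
width: 0.0868
```

>>> {"op": "jog_arm", "data": {
  "steps": [
    {"dx": 34,"dy": -26,"dz": 0,"ax": 0,"ay": 0,"az": 0,"hand": 1},
    {"dx": 30,"dy": -30,"dz": 0,"ax": 0,"ay": 0,"az": 0,"hand": 1},
    {"dx": 20,"dy": -38,"dz": 0,"ax": 0,"ay": 0,"az": 0,"hand": 1},
    {"dx": 14,"dy": -42,"dz": 0,"ax": 0,"ay": 0,"az": 0,"hand": 1},
    {"dx": 14,"dy": -42,"dz": 0,"ax": 0,"ay": 0,"az": 0,"hand": 1},
    {"dx": 14,"dy": -42,"dz": 0,"ax": 0,"ay": 0,"az": 0,"hand": 1},
    {"dx": 14,"dy": -42,"dz": 0,"ax": 0,"ay": 0,"az": 0,"hand": 1},
    {"dx": 14,"dy": -42,"dz": 0,"ax": 0,"ay": 0,"az": 0,"hand": 1}
  ]
}}

```text
clock: 1.75
tcp_pos: [0.4728, -0.0404, 0.4047]
tcp_rot: [180.0, 0.0, 17.7]
wrist_force: [1.2, -0.9, 0.7]
width: 0.0869
```

>>> {"op": "jog_arm", "data": {
  "steps": [
    {"dx": 16,"dy": -42,"dz": 0,"ax": 0,"ay": 0,"az": 0,"hand": 0.69},
    {"dx": 16,"dy": -42,"dz": 0,"ax": 0,"ay": 0,"az": 0,"hand": 0.69},
    {"dx": 16,"dy": -42,"dz": 0,"ax": 0,"ay": 0,"az": 0,"hand": 0.69},
    {"dx": 16,"dy": -42,"dz": 0,"ax": 0,"ay": 0,"az": 0,"hand": 0.69},
    {"dx": 16,"dy": -42,"dz": 0,"ax": 0,"ay": 0,"az": 0,"hand": 0.69},
    {"dx": 10,"dy": -28,"dz": 0,"ax": 0,"ay": 0,"az": 0,"hand": 0.69},
    {"dx": 5,"dy": -13,"dz": 0,"ax": 0,"ay": 0,"az": 0,"hand": 0.69},
    {"dx": 0,"dy": 0,"dz": 0,"ax": 0,"ay": 0,"az": 0,"hand": 0.69}
  ]
}}

```text
clock: 2.55
tcp_pos: [0.4871, 0.2272, 0.4045]
tcp_rot: [-180.0, 0.0, 17.9]
wrist_force: [-0.9, -0.5, 0.2]
width: 0.0603
```

```bash
cat > m.py <<'E'
from h import *
import sys
s=bot.read_state(); print(s["clock"],s["tcp_pos"],s["tcp_rot"],s["qpos"].round(1),s["width"])
i,w=cloud("wrist"); cv2.imwrite(f"pics/{sys.argv[1]}.png",i); np.save(f"{sys.argv[1]}.npy",w)
hsv=cv2.cvtColor(i,cv2.COLOR_BGR2HSV)
near=np.hypot(w[...,0]-.487,w[...,1]-.2275)<.06
y=near&(hsv[...,0]>15)&(hsv[...,0]<32)&(hsv[...,1]>120)&(w[...,2]>.06)&(w[...,2]<.12)
p=w[y]; print(y.sum())
if y.sum()>9:
    print("nut",p.mean(0),p.min(0),np.percentile(p,[50,98],axis=0)[:,2]); print(cv2.minAreaRect(p[:,:2].astype(np.float32)))
t=near&(w[...,2]>.094)&(w[...,2]<.11); print("stud",t.sum(),np.nanmean(w[t],0))
wh=near&(w[...,2]>.04)&(w[...,2]<.053)
if wh.sum()>9: print("wheel",wh.sum(),cv2.minEnclosingCircle(w[wh][:,:2].astype(np.float32)))
E
python3 m.py w2
```

```text
2.55 [0.48713946 0.22720232 0.40449428] [-1.79970161e+02  2.62425374e-02  1.78732254e+01] [  -4.    16.8  -31.1  105.2    9.8   60.7 -111. ] 0.06033207260431842
524
nut [0.50038609 0.23124371 0.07469899] [0.45136669 0.21559699 0.06019607] [0.07538691 0.07866898]
((0.49086862802505493, 0.23087823390960693), (0.03073221631348133, 0.08151686191558838), 63.94929885864258)
stud 245 [0.48846159 0.23174604 0.09915038]
wheel 1152 ((0.4878384470939636, 0.2315898835659027), 0.030039828270673752)
```

View pics/w2.png

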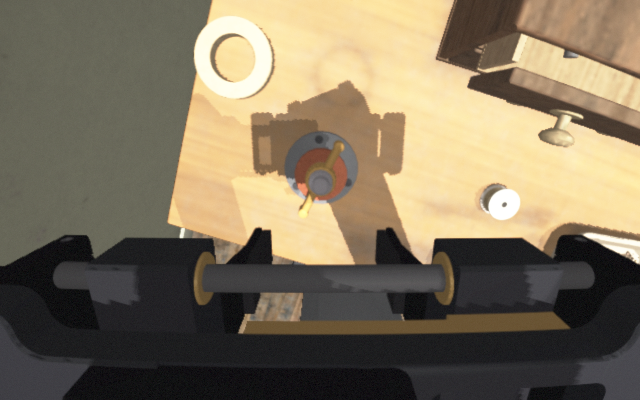

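The wrist view shows the arbor at (321,175), its wings running from (303,213) to (340,146), which is about -11° in world. The wheel circle (30 mm radius) puts the axis at (0.488, 0.2317), which fits. I'll centre there, go down with the fingers beside the wings, and push round.

>>> {"op": "jog_arm", "data": {
  "steps": [
    {"dx": 2,"dy": -4,"dz": 30,"ax": 0,"ay": 0,"az": 0,"hand": 0.69},
    {"dx": 0,"dy": 0,"dz": 45,"ax": 0,"ay": 0,"az": 0,"hand": 0.69},
    {"dx": 0,"dy": 0,"dz": 45,"ax": 0,"ay": 0,"az": 0,"hand": 0.69},
    {"dx": 0,"dy": 0,"dz": 35,"ax": 0,"ay": 0,"az": 0,"hand": 0.69},
    {"dx": 0,"dy": 0,"dz": 14,"ax": 0,"ay": 0,"az": 0,"hand": 0.69},
    {"dx": 0,"dy": 0,"dz": 0,"ax": 0,"ay": 0,"az": -0.1,"hand": 0.69},
    {"dx": 0,"dy": 0,"dz": 0,"ax": 0,"ay": 0,"az": -0.15,"hand": 0.69},
    {"dx": 0,"dy": 0,"dz": 0,"ax": 0,"ay": 0,"az": -0.15,"hand": 0.69}
  ]
}}

```text
clock: 3.4
tcp_pos: [0.4891, 0.2289, 0.2367]
tcp_rot: [179.9, -0.0, 40.8]
wrist_force: [-0.2, 0.2, -0.9]
width: 0.0601
```

>>> {"op": "jog_arm", "data": {
  "steps": [
    {"dx": 0,"dy": 0,"dz": 0,"ax": 0,"ay": 0,"az": -0.12,"hand": 0.69},
    {"dx": 0,"dy": 0,"dz": 0,"ax": 0,"ay": 0,"az": -0.1,"hand": 0.69},
    {"dx": 0,"dy": 0,"dz": 0,"ax": 0,"ay": 0,"az": -0.1,"hand": 0.69},
    {"dx": 0,"dy": 0,"dz": 0,"ax": 0,"ay": 0,"az": -0.1,"hand": 0.69},
    {"dx": 0,"dy": 0,"dz": 0,"ax": 0,"ay": 0,"az": -0.1,"hand": 0.69},
    {"dx": 0,"dy": 0,"dz": 0,"ax": 0,"ay": 0,"az": -0.1,"hand": 0.69}
  ]
}}

```text
clock: 4.0
tcp_pos: [0.4894, 0.2291, 0.237]
tcp_rot: [179.8, -0.0, 76.2]
wrist_force: [0.4, 0.8, -0.3]
width: 0.0598
```

```bash
python3 -c "
from bench import bot
s=bot.read_state(); print(s)"
```

```text
{'clock': 4.0, 'qpos': array([  1.74793216,  32.70224427, -41.06314106, 113.09158329,
        30.219632  ,  45.09066935, -70.57987936]), 'joint_velocities': array([  9.84129226,   4.42897292, -14.09185833,  -0.59092806,
        10.66991693,   4.40617622,  47.42054627]), 'joint_torque': array([ -0.45570977, -43.03193808,  -7.10923612, -15.44818461,
        -0.09712206,   0.18711247,  -0.65717557]), 'tcp_pos': array([0.48935851, 0.22906807, 0.23704365]), 'tcp_rot': array([ 1.79830887e+02, -4.58102780e-02,  7.62158392e+01]), 'wrist_force': array([ 0.44611535,  0.84294872, -0.30233474]), 'torque': array([ 0.19468609, -0.06231713, -0.01766334]), 'width': 0.05984473281453386}
```

>>> {"op": "jog_arm", "data": {
  "steps": [
    {"dx": 1,"dy": -1,"dz": 0,"ax": 0,"ay": 0,"az": -0.15,"hand": 0.69},
    {"dx": 1,"dy": -1,"dz": 0,"ax": 0,"ay": 0,"az": -0.15,"hand": 0.69},
    {"dx": 0,"dy": 0,"dz": 0,"ax": 0,"ay": 0,"az": -0.15,"hand": 0.69},
    {"dx": 0,"dy": 0,"dz": 0,"ax": 0,"ay": 0,"az": -0.15,"hand": 0.69},
    {"dx": 0,"dy": 0,"dz": 0,"ax": 0,"ay": 0,"az": -0.15,"hand": 0.69},
    {"dx": 0,"dy": 0,"dz": 0,"ax": 0,"ay": 0,"az": -0.15,"hand": 0.69}
  ]
}}

```text
clock: 4.6
tcp_pos: [0.4878, 0.231, 0.2368]
tcp_rot: [179.9, 0.2, 127.9]
wrist_force: [0.3, -0.2, 0.5]
width: 0.0601
```

```bash
python3 m.py w3
```

```text
4.6 [0.48781022 0.23102494 0.23682849] [1.79915674e+02 1.59118714e-01 1.27879960e+02] [  9.6  37.6 -53.3 112.7  39.9  50.  -27.4] 0.06014579977440759
2890
nut [0.49047635 0.24934787 0.07417334] [0.47113366 0.19440223 0.06001441] [0.07660755 0.08081446]
((0.4892736077308655, 0.23453360795974731), (0.08025123178958893, 0.031463202089071274), 47.48488235473633)
stud 1224 [0.48962818 0.22853026 0.10232213]
wheel 3313 ((0.48675501346588135, 0.2318982481956482), 0.030690740793943405)
```

View pics/w3.png

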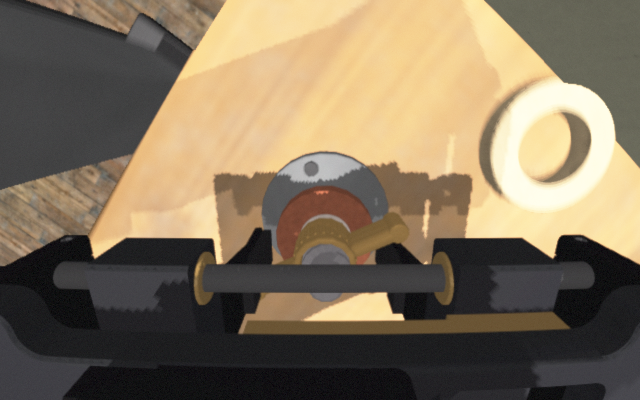

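The nut is turning: the wing at (385,235) rests against the right finger, and its top reads about 3 mm up after roughly 73°. I'll carry on, watching joint 3.

>>> {"op": "jog_arm", "data": {
  "steps": [
    {"dx": 0,"dy": 0,"dz": 0,"ax": 0,"ay": 0,"az": -0.15,"hand": 0.69},
    {"dx": 0,"dy": 0,"dz": 0,"ax": 0,"ay": 0,"az": -0.15,"hand": 0.69},
    {"dx": 0,"dy": 0,"dz": 0,"ax": 0,"ay": 0,"az": -0.15,"hand": 0.69},
    {"dx": 0,"dy": 0,"dz": 0,"ax": 0,"ay": 0,"az": -0.15,"hand": 0.69},
    {"dx": 0,"dy": 0,"dz": 0,"ax": 0,"ay": 0,"az": -0.15,"hand": 0.69},
    {"dx": 0,"dy": 0,"dz": 0,"ax": 0,"ay": 0,"az": -0.15,"hand": 0.69},
    {"dx": 0,"dy": 0,"dz": 0,"ax": 0,"ay": 0,"az": -0.15,"hand": 0.69},
    {"dx": 0,"dy": 0,"dz": 0,"ax": 0,"ay": 0,"az": -0.1,"hand": 0.69}
  ]
}}

```text
clock: 5.45
tcp_pos: [0.4879, 0.2314, 0.2364]
tcp_rot: [-179.9, 0.1, -166.4]
wrist_force: [1.1, 0.7, 1.1]
width: 0.0602
```

```bash
python3 -c "
from bench import bot
s=bot.read_state(); print(s['qpos'],s['tcp_pos'],s['tcp_rot'],s['wrist_force'])"
```

```text
[ 17.2289444   45.95175631 -67.19235452 112.37736974  51.14732863
  58.50949025  29.05936853] [0.4878934  0.23141626 0.23642608] [-1.79933989e+02  1.22816575e-01 -1.66443264e+02] [1.09743533 0.69871601 1.10791042]
```

>>> {"op": "jog_arm", "data": {
  "steps": [
    {"dx": 0,"dy": 0,"dz": 0,"ax": 0,"ay": 0,"az": -0.15,"hand": 0.69},
    {"dx": 0,"dy": 0,"dz": 0,"ax": 0,"ay": 0,"az": -0.15,"hand": 0.69},
    {"dx": 0,"dy": 0,"dz": 0,"ax": 0,"ay": 0,"az": -0.12,"hand": 0.69},
    {"dx": 0,"dy": 0,"dz": 0,"ax": 0,"ay": 0,"az": -0.08,"hand": 0.69},
    {"dx": 0,"dy": 0,"dz": 0,"ax": 0,"ay": 0,"az": 0.08,"hand": 0.69},
    {"dx": 0,"dy": 0,"dz": -15,"ax": 0,"ay": 0,"az": 0.02,"hand": 0.69},
    {"dx": 0,"dy": 0,"dz": -25,"ax": 0,"ay": 0,"az": 0,"hand": 0.69},
    {"dx": 0,"dy": 0,"dz": -10,"ax": 0,"ay": 0,"az": 0,"hand": 0.69}
  ]
}}

```text
clock: 6.25
tcp_pos: [0.4872, 0.2327, 0.2887]
tcp_rot: [-179.9, 0.2, -143.6]
wrist_force: [1.1, 0.4, -0.2]
width: 0.0597
```

>>> {"op": "jog_arm", "data": {
  "steps": [
    {"dx": 0,"dy": 0,"dz": 0,"ax": 0,"ay": 0,"az": 0.15,"hand": 0.69},
    {"dx": 0,"dy": 0,"dz": 0,"ax": 0,"ay": 0,"az": 0.15,"hand": 0.69},
    {"dx": 0,"dy": 0,"dz": 0,"ax": 0,"ay": 0,"az": 0.15,"hand": 0.69},
    {"dx": 0,"dy": 0,"dz": 0,"ax": 0,"ay": 0,"az": 0.15,"hand": 0.69},
    {"dx": 0,"dy": 0,"dz": 0,"ax": 0,"ay": 0,"az": 0.15,"hand": 0.69},
    {"dx": 0,"dy": 0,"dz": 0,"ax": 0,"ay": 0,"az": 0.15,"hand": 0.69},
    {"dx": 0,"dy": 0,"dz": 0,"ax": 0,"ay": 0,"az": 0.15,"hand": 0.69},
    {"dx": 0,"dy": 0,"dz": 0,"ax": 0,"ay": 0,"az": 0.15,"hand": 0.69}
  ]
}}

```text
clock: 7.05
tcp_pos: [0.4867, 0.2321, 0.2865]
tcp_rot: [180.0, 0.1, 147.3]
wrist_force: [0.6, -0.3, -0.3]
width: 0.06
```

```bash
python3 m.py w4; python3 -c "
from h import *
i,w=cloud('top'); cv2.imwrite('pics/t4.png',cv2.resize(i[150:250,200:300],None,fx=5,fy=5))"
```

```text
7.05 [0.48668055 0.2321348  0.28648447] [1.79987288e+02 7.62357080e-02 1.47330463e+02] [ 14.2  35.7 -60.2 110.7  37.7  56.   -6.6] 0.06004421344235375
1234
nut [0.47676664 0.23711225 0.08087951] [0.44518706 0.21609792 0.06055448] [0.08290462 0.08604351]
((0.4794003367424011, 0.23810717463493347), (0.032330747693777084, 0.06584537774324417), 48.97193908691406)
stud 879 [0.48498105 0.23305999 0.10127091]
wheel 2154 ((0.4879695773124695, 0.2319508045911789), 0.029874613508582115)
```

View pics/w4.png

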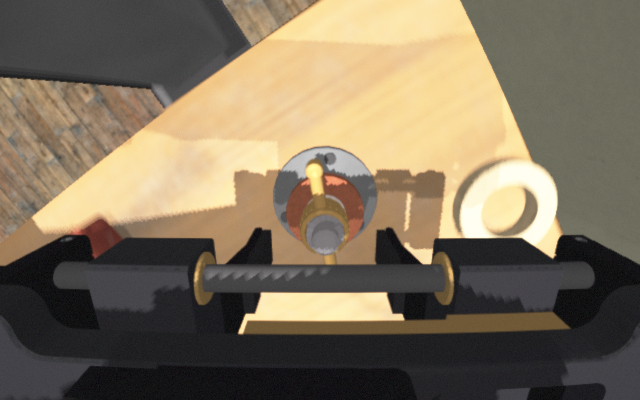

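The wing is at (315,170), pointing about 154° in world, and the nut top reads 86 mm. That is about 165° turned and 8 mm up, which agrees. I'll turn the hand back further for stroke 2.

>>> {"op": "jog_arm", "data": {
  "steps": [
    {"dx": 0,"dy": 0,"dz": 0,"ax": 0,"ay": 0,"az": 0.15,"hand": 0.69},
    {"dx": 0,"dy": 0,"dz": 0,"ax": 0,"ay": 0,"az": 0.15,"hand": 0.69},
    {"dx": 0,"dy": 0,"dz": 0,"ax": 0,"ay": 0,"az": 0.15,"hand": 0.69},
    {"dx": 0,"dy": 0,"dz": 0,"ax": 0,"ay": 0,"az": 0.15,"hand": 0.69},
    {"dx": 0,"dy": 0,"dz": 0,"ax": 0,"ay": 0,"az": 0.15,"hand": 0.69},
    {"dx": 0,"dy": 0,"dz": 0,"ax": 0,"ay": 0,"az": 0.15,"hand": 0.69},
    {"dx": 0,"dy": 0,"dz": 0,"ax": 0,"ay": 0,"az": 0.15,"hand": 0.69},
    {"dx": 0,"dy": 0,"dz": 0,"ax": 0,"ay": 0,"az": 0.15,"hand": 0.69}
  ]
}}

```text
clock: 7.95
tcp_pos: [0.4865, 0.2324, 0.2861]
tcp_rot: [180.0, 0.0, 78.8]
wrist_force: [-1.0, 0.4, 0.1]
width: 0.0601
```

>>> {"op": "jog_arm", "data": {
  "steps": [
    {"dx": 0,"dy": 0,"dz": 0,"ax": 0,"ay": 0,"az": 0.15,"hand": 0.69},
    {"dx": 0,"dy": 0,"dz": 0,"ax": 0,"ay": 0,"az": 0.15,"hand": 0.69},
    {"dx": 0,"dy": 0,"dz": 0,"ax": 0,"ay": 0,"az": 0.15,"hand": 0.69},
    {"dx": 0,"dy": 0,"dz": 0,"ax": 0,"ay": 0,"az": 0.15,"hand": 0.69},
    {"dx": 0,"dy": 0,"dz": 0,"ax": 0,"ay": 0,"az": 0.15,"hand": 0.69},
    {"dx": 0,"dy": 0,"dz": 0,"ax": 0,"ay": 0,"az": 0.15,"hand": 0.69},
    {"dx": 0,"dy": 0,"dz": 0,"ax": 0,"ay": 0,"az": 0.12,"hand": 0.69},
    {"dx": 0,"dy": 0,"dz": 0,"ax": 0,"ay": 0,"az": 0,"hand": 0.69}
  ]
}}

```text
clock: 8.75
tcp_pos: [0.4864, 0.2326, 0.2861]
tcp_rot: [180.0, -0.0, 20.7]
wrist_force: [-0.8, -0.6, 0.3]
width: 0.0599
```

```bash
python3 -c "
from bench import bot
s=bot.read_state(); print(s['qpos'],s['tcp_pos'],s['tcp_rot'],s['wrist_force'])"
```

```text
[  -6.60701726   25.23609811  -29.76928242  111.78158172   16.81678994
   47.20842009 -114.82431439] [0.48642774 0.23262419 0.28607306] [ 1.79966634e+02 -1.68773187e-02  2.07406515e+01] [-0.8114174  -0.58386819  0.30647205]
```

>>> {"op": "jog_arm", "data": {
  "steps": [
    {"dx": 1,"dy": 1,"dz": 20,"ax": 0,"ay": 0,"az": 0,"hand": 0.69},
    {"dx": 0,"dy": 0,"dz": 25,"ax": 0,"ay": 0,"az": 0,"hand": 0.69},
    {"dx": 0,"dy": 0,"dz": 0,"ax": 0,"ay": 0,"az": -0.1,"hand": 0.69},
    {"dx": 0,"dy": 0,"dz": 0,"ax": 0,"ay": 0,"az": -0.1,"hand": 0.69},
    {"dx": 0,"dy": 0,"dz": 0,"ax": 0,"ay": 0,"az": -0.1,"hand": 0.69},
    {"dx": 0,"dy": 0,"dz": 0,"ax": 0,"ay": 0,"az": -0.1,"hand": 0.69},
    {"dx": 0,"dy": 0,"dz": 0,"ax": 0,"ay": 0,"az": -0.15,"hand": 0.69},
    {"dx": 0,"dy": 0,"dz": 0,"ax": 0,"ay": 0,"az": -0.15,"hand": 0.69}
  ]
}}

```text
clock: 9.55
tcp_pos: [0.4879, 0.2317, 0.2409]
tcp_rot: [180.0, 0.0, 61.3]
wrist_force: [1.1, -0.7, -0.8]
width: 0.0603
```

>>> {"op": "jog_arm", "data": {
  "steps": [
    {"dx": 0,"dy": 0,"dz": 0,"ax": 0,"ay": 0,"az": -0.15,"hand": 0.69},
    {"dx": 0,"dy": 0,"dz": 0,"ax": 0,"ay": 0,"az": -0.15,"hand": 0.69},
    {"dx": 0,"dy": 0,"dz": 0,"ax": 0,"ay": 0,"az": -0.15,"hand": 0.69},
    {"dx": 0,"dy": 0,"dz": 0,"ax": 0,"ay": 0,"az": -0.15,"hand": 0.69},
    {"dx": 0,"dy": 0,"dz": 0,"ax": 0,"ay": 0,"az": -0.15,"hand": 0.69},
    {"dx": 0,"dy": 0,"dz": 0,"ax": 0,"ay": 0,"az": -0.15,"hand": 0.69},
    {"dx": 0,"dy": 0,"dz": 0,"ax": 0,"ay": 0,"az": -0.15,"hand": 0.69},
    {"dx": 0,"dy": 0,"dz": 0,"ax": 0,"ay": 0,"az": -0.15,"hand": 0.69}
  ]
}}

```text
clock: 10.35
tcp_pos: [0.4884, 0.2317, 0.2413]
tcp_rot: [179.9, 0.0, 130.0]
wrist_force: [0.8, -0.8, -0.2]
width: 0.06
```

>>> {"op": "jog_arm", "data": {
  "steps": [
    {"dx": 0,"dy": 0,"dz": 0,"ax": 0,"ay": 0,"az": -0.15,"hand": 0.69},
    {"dx": 0,"dy": 0,"dz": 0,"ax": 0,"ay": 0,"az": -0.15,"hand": 0.69},
    {"dx": 0,"dy": 0,"dz": 0,"ax": 0,"ay": 0,"az": -0.15,"hand": 0.69},
    {"dx": 0,"dy": 0,"dz": 0,"ax": 0,"ay": 0,"az": -0.15,"hand": 0.69},
    {"dx": 0,"dy": 0,"dz": 0,"ax": 0,"ay": 0,"az": -0.15,"hand": 0.69},
    {"dx": 0,"dy": 0,"dz": 0,"ax": 0,"ay": 0,"az": -0.15,"hand": 0.69}
  ]
}}

```text
clock: 10.95
tcp_pos: [0.488, 0.2314, 0.241]
tcp_rot: [-180.0, 0.0, -178.4]
wrist_force: [-0.6, -0.4, 0.7]
width: 0.0601
```

```bash
python3 -c "
from bench import bot
s=bot.read_state(); print(s['qpos'],s['tcp_pos'],s['tcp_rot'],s['wrist_force'])"
```

```text
[ 16.47523778  44.2093871  -65.47845516 112.21813929  48.89123795
  57.40502944  18.82991725] [0.48800936 0.231416   0.24102987] [-1.79975631e+02  1.71597813e-02 -1.78428541e+02] [-0.64251517 -0.39089718  0.71079132]
```

>>> {"op": "jog_arm", "data": {
  "steps": [
    {"dx": 0,"dy": 0,"dz": 0,"ax": 0,"ay": 0,"az": -0.15,"hand": 0.69},
    {"dx": 0,"dy": 0,"dz": 0,"ax": 0,"ay": 0,"az": -0.15,"hand": 0.69},
    {"dx": 0,"dy": 0,"dz": 0,"ax": 0,"ay": 0,"az": -0.15,"hand": 0.69},
    {"dx": 0,"dy": 0,"dz": 0,"ax": 0,"ay": 0,"az": -0.15,"hand": 0.69},
    {"dx": 0,"dy": 0,"dz": 0,"ax": 0,"ay": 0,"az": -0.12,"hand": 0.69},
    {"dx": 0,"dy": 0,"dz": 0,"ax": 0,"ay": 0,"az": 0.08,"hand": 0.69},
    {"dx": 0,"dy": 0,"dz": -15,"ax": 0,"ay": 0,"az": 0.02,"hand": 0.69},
    {"dx": 0,"dy": 0,"dz": -35,"ax": 0,"ay": 0,"az": 0,"hand": 0.69}
  ]
}}

```text
clock: 11.75
tcp_pos: [0.4876, 0.2309, 0.2901]
tcp_rot: [180.0, -0.2, -143.3]
wrist_force: [1.3, -0.2, 0.1]
width: 0.0597
```

>>> {"op": "jog_arm", "data": {
  "steps": [
    {"dx": 0,"dy": 0,"dz": -5,"ax": 0,"ay": 0,"az": 0,"hand": 0.69},
    {"dx": 0,"dy": 0,"dz": 0,"ax": 0,"ay": 0,"az": 0.15,"hand": 0.69},
    {"dx": 0,"dy": 0,"dz": 0,"ax": 0,"ay": 0,"az": 0.15,"hand": 0.69},
    {"dx": 0,"dy": 0,"dz": 0,"ax": 0,"ay": 0,"az": 0.15,"hand": 0.69},
    {"dx": 0,"dy": 0,"dz": 0,"ax": 0,"ay": 0,"az": 0.15,"hand": 0.69},
    {"dx": 0,"dy": 0,"dz": 0,"ax": 0,"ay": 0,"az": 0.15,"hand": 0.69},
    {"dx": 0,"dy": 0,"dz": 0,"ax": 0,"ay": 0,"az": 0.15,"hand": 0.69},
    {"dx": 0,"dy": 0,"dz": 0,"ax": 0,"ay": 0,"az": 0.15,"hand": 0.69}
  ]
}}

```text
clock: 12.55
tcp_pos: [0.4877, 0.2319, 0.2966]
tcp_rot: [180.0, 0.1, 156.2]
wrist_force: [0.2, -0.1, -0.1]
width: 0.0602
```

```bash
python3 m.py w5; python3 - <<'E'
from h import *
w=np.load('w5.npy'); i=cv2.imread('pics/w5.png')
s=bot.read_state()
hsv=cv2.cvtColor(i,cv2.COLOR_BGR2HSV)
d=np.hypot(w[...,0]-.488,w[...,1]-.2317)
y=(d>.022)&(d<.048)&(hsv[...,0]>15)&(hsv[...,0]<32)&(hsv[...,1]>90)&(w[...,2]>.07)&(w[...,2]<.12)
p=w[y]; a=np.degrees(np.arctan2(p[:,1]-.2317,p[:,0]-.488)); print(y.sum(),np.percentile(a,[5,25,50,75,95]),np.percentile(p[:,2],[50,95]))
E
```

```text
12.55 [0.48774249 0.23194559 0.29657587] [1.79971404e+02 5.45634400e-02 1.56178873e+02] [ 15.8  36.1 -62.7 110.1  38.3  57.9   1.8] 0.0601593308532068
1566
nut [0.48121771 0.23384479 0.09051749] [0.4457653  0.21527262 0.06862171] [0.09228182 0.09522236]
((0.48028796911239624, 0.23709791898727417), (0.03238310664892197, 0.06661408394575119), 51.0789680480957)
stud 953 [0.48592521 0.23200634 0.09717414]
wheel 2051 ((0.48804113268852234, 0.23183131217956543), 0.029875775799155235)
547 [-16.77425339 154.58034171 158.28136051 161.7998961  165.16294872] [0.09239577 0.09385472]
```

Wing at 158°, nut top about 95 mm: 349° turned and 17 mm up. One more stroke of about 155° should free it at roughly 1.4 turns.

>>> {"op": "jog_arm", "data": {
  "steps": [
    {"dx": 0,"dy": 0,"dz": 0,"ax": 0,"ay": 0,"az": 0.15,"hand": 0.69},
    {"dx": 0,"dy": 0,"dz": 0,"ax": 0,"ay": 0,"az": 0.15,"hand": 0.69},
    {"dx": 0,"dy": 0,"dz": 0,"ax": 0,"ay": 0,"az": 0.15,"hand": 0.69},
    {"dx": 0,"dy": 0,"dz": 0,"ax": 0,"ay": 0,"az": 0.15,"hand": 0.69},
    {"dx": 0,"dy": 0,"dz": 0,"ax": 0,"ay": 0,"az": 0.15,"hand": 0.69},
    {"dx": 0,"dy": 0,"dz": 0,"ax": 0,"ay": 0,"az": 0.15,"hand": 0.69},
    {"dx": 0,"dy": 0,"dz": 0,"ax": 0,"ay": 0,"az": 0.15,"hand": 0.69},
    {"dx": 0,"dy": 0,"dz": 0,"ax": 0,"ay": 0,"az": 0.15,"hand": 0.69}
  ]
}}

```text
clock: 13.4
tcp_pos: [0.4876, 0.2321, 0.2963]
tcp_rot: [180.0, -0.0, 87.6]
wrist_force: [0.5, -0.1, -0.1]
width: 0.06
```

>>> {"op": "jog_arm", "data": {
  "steps": [
    {"dx": 0,"dy": 0,"dz": 0,"ax": 0,"ay": 0,"az": 0.15,"hand": 0.69},
    {"dx": 0,"dy": 0,"dz": 0,"ax": 0,"ay": 0,"az": 0.15,"hand": 0.69},
    {"dx": 0,"dy": 0,"dz": 0,"ax": 0,"ay": 0,"az": 0.15,"hand": 0.69},
    {"dx": 0,"dy": 0,"dz": 0,"ax": 0,"ay": 0,"az": 0.15,"hand": 0.69},
    {"dx": 0,"dy": 0,"dz": 0,"ax": 0,"ay": 0,"az": 0.15,"hand": 0.69},
    {"dx": 0,"dy": 0,"dz": 0,"ax": 0,"ay": 0,"az": 0.15,"hand": 0.69},
    {"dx": 0,"dy": 0,"dz": 0,"ax": 0,"ay": 0,"az": 0.15,"hand": 0.69},
    {"dx": 0,"dy": 0,"dz": 0,"ax": 0,"ay": 0,"az": 0.02,"hand": 0.69}
  ]
}}

```text
clock: 14.2
tcp_pos: [0.4876, 0.2323, 0.2962]
tcp_rot: [180.0, -0.0, 26.5]
wrist_force: [-0.7, 0.1, -0.2]
width: 0.0604
```

>>> {"op": "jog_arm", "data": {
  "steps": [
    {"dx": 0,"dy": 0,"dz": 22,"ax": 0,"ay": 0,"az": 0,"hand": 0.69},
    {"dx": 0,"dy": 0,"dz": 26,"ax": 0,"ay": 0,"az": 0,"hand": 0.69},
    {"dx": 0,"dy": 0,"dz": 0,"ax": 0,"ay": 0,"az": -0.1,"hand": 0.69},
    {"dx": 0,"dy": 0,"dz": 0,"ax": 0,"ay": 0,"az": -0.1,"hand": 0.69},
    {"dx": 0,"dy": 0,"dz": 0,"ax": 0,"ay": 0,"az": -0.1,"hand": 0.69},
    {"dx": 0,"dy": 0,"dz": 0,"ax": 0,"ay": 0,"az": -0.1,"hand": 0.69},
    {"dx": 0,"dy": 0,"dz": 0,"ax": 0,"ay": 0,"az": -0.15,"hand": 0.69},
    {"dx": 0,"dy": 0,"dz": 0,"ax": 0,"ay": 0,"az": -0.15,"hand": 0.69}
  ]
}}

```text
clock: 15.0
tcp_pos: [0.4877, 0.2324, 0.2482]
tcp_rot: [180.0, -0.0, 67.1]
wrist_force: [-0.6, 0.4, 0.8]
width: 0.0602
```

>>> {"op": "jog_arm", "data": {
  "steps": [
    {"dx": 0,"dy": 0,"dz": 0,"ax": 0,"ay": 0,"az": -0.15,"hand": 0.69},
    {"dx": 0,"dy": 0,"dz": 0,"ax": 0,"ay": 0,"az": -0.15,"hand": 0.69},
    {"dx": 0,"dy": 0,"dz": 0,"ax": 0,"ay": 0,"az": -0.15,"hand": 0.69},
    {"dx": 0,"dy": 0,"dz": 0,"ax": 0,"ay": 0,"az": -0.15,"hand": 0.69},
    {"dx": 0,"dy": 0,"dz": 0,"ax": 0,"ay": 0,"az": -0.15,"hand": 0.69},
    {"dx": 0,"dy": 0,"dz": 0,"ax": 0,"ay": 0,"az": -0.15,"hand": 0.69},
    {"dx": 0,"dy": 0,"dz": 0,"ax": 0,"ay": 0,"az": -0.15,"hand": 0.69},
    {"dx": 0,"dy": 0,"dz": 0,"ax": 0,"ay": 0,"az": -0.15,"hand": 0.69}
  ]
}}

```text
clock: 15.8
tcp_pos: [0.4878, 0.232, 0.2483]
tcp_rot: [180.0, 0.0, 135.8]
wrist_force: [-0.9, 0.6, -0.5]
width: 0.0598
```

>>> {"op": "jog_arm", "data": {
  "steps": [
    {"dx": 0,"dy": 0,"dz": 0,"ax": 0,"ay": 0,"az": -0.15,"hand": 0.69},
    {"dx": 0,"dy": 0,"dz": 0,"ax": 0,"ay": 0,"az": -0.12,"hand": 0.69},
    {"dx": 0,"dy": 0,"dz": 0,"ax": 0,"ay": 0,"az": -0.12,"hand": 0.69},
    {"dx": 0,"dy": 0,"dz": 0,"ax": 0,"ay": 0,"az": -0.12,"hand": 0.69},
    {"dx": 0,"dy": 0,"dz": 0,"ax": 0,"ay": 0,"az": -0.12,"hand": 0.69},
    {"dx": 0,"dy": 0,"dz": 0,"ax": 0,"ay": 0,"az": -0.1,"hand": 0.69}
  ]
}}

```text
clock: 16.4
tcp_pos: [0.488, 0.2318, 0.2482]
tcp_rot: [180.0, 0.0, 177.5]
wrist_force: [0.2, -0.3, 1.1]
width: 0.0599
```

```bash
cat > a.py <<'E'
from h import *
import sys
s=bot.read_state(); print(s["clock"],s["tcp_pos"],s["tcp_rot"],s["qpos"].round(1),s["wrist_force"])
i,w=cloud("wrist"); cv2.imwrite(f"pics/{sys.argv[1]}.png",i)
hsv=cv2.cvtColor(i,cv2.COLOR_BGR2HSV)
d=np.hypot(w[...,0]-.488,w[...,1]-.2317)
y=(d>.022)&(d<.048)&(hsv[...,0]>15)&(hsv[...,0]<32)&(hsv[...,1]>90)&(w[...,2]>.07)&(w[...,2]<.12)
p=w[y]; a=np.degrees(np.arctan2(p[:,1]-.2317,p[:,0]-.488)); print(y.sum(),np.percentile(a,[5,25,50,75,95]),np.percentile(p[:,2],[50,95]))
E
python3 a.py w6
```

```text
16.4 [0.48798546 0.23175871 0.24823563] [1.79981074e+02 3.48665299e-02 1.77549374e+02] [ 16.4  43.1 -65.1 112.   47.5  57.3  15.9] [ 0.22291895 -0.28100985  1.05214857]
1675 [-68.74818473 111.33827604 118.09455361 120.81194415 123.17221452] [0.09818241 0.10078557]
```

>>> {"op": "jog_arm", "data": {
  "steps": [
    {"dx": 0,"dy": 0,"dz": 0,"ax": 0,"ay": 0,"az": -0.12,"hand": 0.69},
    {"dx": 0,"dy": 0,"dz": 0,"ax": 0,"ay": 0,"az": -0.12,"hand": 0.69},
    {"dx": 0,"dy": 0,"dz": 0,"ax": 0,"ay": 0,"az": -0.1,"hand": 0.69},
    {"dx": 0,"dy": 0,"dz": 0,"ax": 0,"ay": 0,"az": 0,"hand": 0.69},
    {"dx": 0,"dy": 0,"dz": 0,"ax": 0,"ay": 0,"az": 0.1,"hand": 0.69},
    {"dx": 0,"dy": 0,"dz": -6,"ax": 0,"ay": 0,"az": 0.14,"hand": 0.69},
    {"dx": 0,"dy": 0,"dz": -6,"ax": 0,"ay": 0,"az": 0.14,"hand": 0.69},
    {"dx": 0,"dy": 0,"dz": 0,"ax": 0,"ay": 0,"az": 0.14,"hand": 0.69}
  ]
}}

```text
clock: 17.25
tcp_pos: [0.488, 0.2322, 0.2607]
tcp_rot: [179.9, 0.1, 166.3]
wrist_force: [-0.0, 0.9, 0.7]
width: 0.0599
```

>>> {"op": "jog_arm", "data": {
  "steps": [
    {"dx": 0,"dy": 0,"dz": 0,"ax": 0,"ay": 0,"az": 0.14,"hand": 0.69},
    {"dx": 0,"dy": 0,"dz": 0,"ax": 0,"ay": 0,"az": 0.14,"hand": 0.69},
    {"dx": 0,"dy": 0,"dz": 0,"ax": 0,"ay": 0,"az": 0.14,"hand": 0.69},
    {"dx": 0,"dy": 0,"dz": 0,"ax": 0,"ay": 0,"az": 0.14,"hand": 0.69},
    {"dx": 0,"dy": 0,"dz": 0,"ax": 0,"ay": 0,"az": 0,"hand": 0.69}
  ]
}}

```text
clock: 17.75
tcp_pos: [0.4878, 0.2321, 0.2603]
tcp_rot: [180.0, 0.1, 134.6]
wrist_force: [-0.2, -0.5, -0.7]
width: 0.0605
```

```bash
python3 a.py w7
```

```text
17.75 [0.48775042 0.23211736 0.26034708] [1.79956464e+02 8.59090554e-02 1.34573886e+02] [ 11.9  36.8 -56.7 111.8  38.9  53.  -20.2] [-0.22776141 -0.46038053 -0.65889612]
1293 [-54.57151628 -41.56662125 130.22166937 135.31935937 139.50065777] [0.09972358 0.10140411]
```

View pics/w7.png

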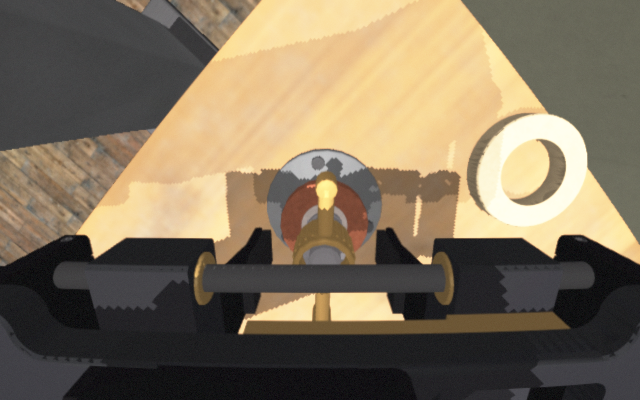

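The wings stand exactly fore-and-aft between the fingers ((326,190) to (322,310)), at about 134° and wing top 101 mm. That is 505° turned, so it is past free. I'll grip the hub and lift.

>>> {"op": "jog_arm", "data": {
  "steps": [
    {"dx": 0,"dy": 0,"dz": 0,"ax": 0,"ay": 0,"az": 0,"hand": 0.25},
    {"dx": 0,"dy": 0,"dz": 0,"ax": 0,"ay": 0,"az": 0,"hand": 0.25},
    {"dx": 0,"dy": 0,"dz": 0,"ax": 0,"ay": 0,"az": 0,"hand": 0.25},
    {"dx": 0,"dy": 0,"dz": 0,"ax": 0,"ay": 0,"az": 0,"hand": 0.25},
    {"dx": 0,"dy": 0,"dz": 0,"ax": 0,"ay": 0,"az": 0,"hand": 0.25},
    {"dx": 0,"dy": 0,"dz": -3,"ax": 0,"ay": 0,"az": 0,"hand": 0.25},
    {"dx": 0,"dy": 0,"dz": -5,"ax": 0,"ay": 0,"az": 0,"hand": 0.25}
  ],
  "squeeze": 20
}}

```text
clock: 18.5
tcp_pos: [0.4877, 0.2319, 0.2677]
tcp_rot: [-180.0, -0.0, 134.6]
wrist_force: [0.3, 1.3, -1.3]
width: 0.0323
```

Width 32.3 mm, about 1.2 N load: the nut is held and free. Lift, turn the wings parallel to the dish sides (clear of the clump in its corner), and travel.

>>> {"op": "jog_arm", "data": {
  "steps": [
    {"dx": 0,"dy": 0,"dz": -10,"ax": 0,"ay": 0,"az": 0,"hand": 0.25},
    {"dx": 0,"dy": 0,"dz": -20,"ax": 0,"ay": 0,"az": 0,"hand": 0.25},
    {"dx": 0,"dy": 0,"dz": -30,"ax": 0,"ay": 0,"az": 0.05,"hand": 0.25},
    {"dx": 0,"dy": 0,"dz": -30,"ax": 0,"ay": 0,"az": 0.12,"hand": 0.25},
    {"dx": 0,"dy": 0,"dz": -20,"ax": 0,"ay": 0,"az": 0.12,"hand": 0.25},
    {"dx": 0,"dy": 0,"dz": -15,"ax": 0,"ay": 0,"az": 0.12,"hand": 0.25},
    {"dx": 0,"dy": 0,"dz": -7,"ax": 0,"ay": 0,"az": 0.12,"hand": 0.25},
    {"dx": 0,"dy": 0,"dz": 0,"ax": 0,"ay": 0,"az": 0.1,"hand": 0.25}
  ]
}}

```text
clock: 19.3
tcp_pos: [0.4875, 0.2324, 0.4019]
tcp_rot: [179.8, -0.0, 98.2]
wrist_force: [-0.7, -0.7, -1.9]
width: 0.0323
```

>>> {"op": "jog_arm", "data": {
  "steps": [
    {"dx": -20,"dy": -5,"dz": 0,"ax": 0,"ay": 0,"az": 0,"hand": 0.25},
    {"dx": -35,"dy": -9,"dz": 0,"ax": 0,"ay": 0,"az": 0,"hand": 0.25},
    {"dx": -40,"dy": -10,"dz": 0,"ax": 0,"ay": 0,"az": 0,"hand": 0.25},
    {"dx": -40,"dy": -10,"dz": 0,"ax": 0,"ay": 0,"az": 0,"hand": 0.25},
    {"dx": -40,"dy": -10,"dz": 0,"ax": 0,"ay": 0,"az": 0,"hand": 0.25},
    {"dx": -40,"dy": -10,"dz": 0,"ax": 0,"ay": 0,"az": 0,"hand": 0.25},
    {"dx": -40,"dy": -10,"dz": 0,"ax": 0,"ay": 0,"az": 0,"hand": 0.25},
    {"dx": -40,"dy": -10,"dz": 0,"ax": 0,"ay": 0,"az": 0,"hand": 0.25}
  ]
}}

```text
clock: 20.1
tcp_pos: [0.4574, -0.0719, 0.4005]
tcp_rot: [180.0, 0.1, 98.5]
wrist_force: [0.4, -0.2, -0.9]
width: 0.0321
```

>>> {"op": "jog_arm", "data": {
  "steps": [
    {"dx": -40,"dy": -10,"dz": 0,"ax": 0,"ay": 0,"az": 0,"hand": 0.25},
    {"dx": -40,"dy": -10,"dz": 0,"ax": 0,"ay": 0,"az": 0,"hand": 0.25},
    {"dx": -30,"dy": -8,"dz": 0,"ax": 0,"ay": 0,"az": 0,"hand": 0.25},
    {"dx": -15,"dy": -4,"dz": 0,"ax": 0,"ay": 0,"az": 0,"hand": 0.25},
    {"dx": 0,"dy": 0,"dz": 0,"ax": 0,"ay": 0,"az": 0,"hand": 0.25}
  ]
}}

```text
clock: 20.6
tcp_pos: [0.4445, -0.2006, 0.3999]
tcp_rot: [-180.0, -0.0, 98.3]
wrist_force: [-0.0, -0.2, -1.6]
width: 0.0321
```

```bash
cat > d.py <<'E'
from h import *
s=bot.read_state(); print(s["clock"],s["tcp_pos"],s["tcp_rot"],s["qpos"].round(1),s["width"])
i,w=cloud("wrist"); cv2.imwrite("pics/w8.png",i)
d=np.maximum(abs(w[...,0]-.441),abs(w[...,1]+.199))
rim=(d<.13)&(w[...,2]>.024)&(w[...,2]<.04); print("rim",rim.sum(),cv2.minAreaRect(w[rim][:,:2].astype(np.float32)),w[rim].min(0),w[rim].max(0))
fl=(d<.1)&(w[...,2]<.0065)&(w[...,2]>.002); print("floor",cv2.minAreaRect(w[fl][:,:2].astype(np.float32)),np.median(w[fl][:,2]))
cl=(np.hypot(w[...,0]-.484,w[...,1]+.234)<.03)&(w[...,2]>.0075)&(w[...,2]<.02)&(i.max(-1)<150); print("clump",cl.sum(),w[cl].mean(0),w[cl].min(0),w[cl].max(0))
i,w=cloud("top"); 
d=np.maximum(abs(w[...,0]-.441),abs(w[...,1]+.199))
cv2.imwrite("pics/t8.png",i)
E
python3 d.py
```

```text
20.6 [ 0.44448545 -0.2006469   0.39989946] [-1.79992636e+02 -3.52358179e-03  9.82680957e+01] [ 64.8  16.7 -53.8 110.7  15.5  60.1  12.5] 0.03213611092532347
rim 4442 ((0.441548228263855, -0.19639655947685242), (0.17934608459472656, 0.17569488286972046), 8.15737247467041) [ 0.34528526 -0.29262909  0.02400076] [ 0.53785472 -0.10171618  0.03432602]
floor ((0.44540733098983765, -0.18898600339889526), (0.17972616851329803, 0.1702219545841217), 0.07393661886453629) 0.0040209170122962185
clump 251 [ 0.48316468 -0.22787041  0.00937861] [ 0.46583385 -0.2409458   0.00750743] [ 0.50155666 -0.20995007  0.0143349 ]
```

View pics/w8.png

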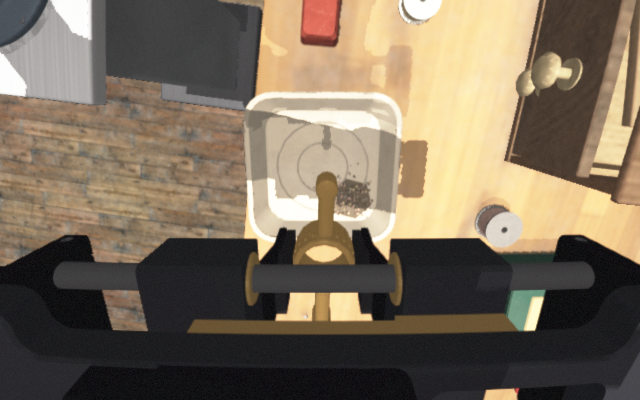

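The dish centre reads (0.4415,-0.1964) here (rim 179×176, far side partly hidden) and (0.4407,-0.1988) from the top view. I'll take (0.441,-0.198). The clump at (352,195) lies between a wing and a finger direction, so both clear it. Going down.

>>> {"op": "jog_arm", "data": {
  "steps": [
    {"dx": 3,"dy": -3,"dz": 10,"ax": 0,"ay": 0,"az": 0,"hand": 0.25},
    {"dx": 0,"dy": 0,"dz": 35,"ax": 0,"ay": 0,"az": 0,"hand": 0.25},
    {"dx": 0,"dy": 0,"dz": 40,"ax": 0,"ay": 0,"az": 0,"hand": 0.25},
    {"dx": 0,"dy": 0,"dz": 40,"ax": 0,"ay": 0,"az": 0,"hand": 0.25},
    {"dx": 0,"dy": 0,"dz": 40,"ax": 0,"ay": 0,"az": 0,"hand": 0.25},
    {"dx": 0,"dy": 0,"dz": 22,"ax": 0,"ay": 0,"az": 0,"hand": 0.25},
    {"dx": 0,"dy": 0,"dz": 8,"ax": 0,"ay": 0,"az": 0,"hand": 0.25},
    {"dx": 0,"dy": 0,"dz": 0,"ax": 0,"ay": 0,"az": 0,"hand": 0.25}
  ]
}}

```text
clock: 21.5
tcp_pos: [0.4415, -0.1951, 0.2041]
tcp_rot: [-179.9, -0.1, 98.6]
wrist_force: [-0.1, -0.0, -1.2]
width: 0.0318
```

>>> {"op": "jog_arm", "data": {
  "steps": [
    {"dx": -2,"dy": -1,"dz": 4,"ax": 0,"ay": 0,"az": 0,"hand": 0.25},
    {"dx": -1,"dy": 0,"dz": 4,"ax": 0,"ay": 0,"az": 0,"hand": 0.25},
    {"dx": 0,"dy": 0,"dz": 2,"ax": 0,"ay": 0,"az": 0,"hand": 0.25},
    {"dx": 0,"dy": 0,"dz": 0,"ax": 0,"ay": 0,"az": 0,"hand": 0.25}
  ]
}}

```text
clock: 21.9
tcp_pos: [0.441, -0.1999, 0.195]
tcp_rot: [180.0, 0.0, 98.5]
wrist_force: [-0.7, 1.1, -1.1]
width: 0.0318
```

>>> {"op": "jog_arm", "data": {
  "steps": [
    {"dx": 0,"dy": 0,"dz": 1.5,"ax": 0,"ay": 0,"az": 0,"hand": 0.25},
    {"dx": 0,"dy": 0,"dz": 0,"ax": 0,"ay": 0,"az": 0,"hand": 0.25}
  ]
}}

```text
clock: 22.1
tcp_pos: [0.4409, -0.1997, 0.1933]
tcp_rot: [180.0, 0.0, 98.5]
wrist_force: [-0.8, 0.4, -0.3]
width: 0.0323
```

>>> {"op": "jog_arm", "data": {
  "steps": [
    {"dx": 0,"dy": 0,"dz": 1,"ax": 0,"ay": 0,"az": 0,"hand": 0.25},
    {"dx": 0,"dy": 0,"dz": 0,"ax": 0,"ay": 0,"az": 0,"hand": 0.25}
  ]
}}

```text
clock: 22.3
tcp_pos: [0.4409, -0.1997, 0.1922]
tcp_rot: [-180.0, -0.0, 98.5]
wrist_force: [0.1, -0.1, -0.9]
width: 0.0319
```

>>> {"op": "jog_arm", "data": {
  "steps": [
    {"dx": 1,"dy": 0,"dz": 1,"ax": 0,"ay": 0,"az": 0,"hand": 0.25},
    {"dx": 0,"dy": 0,"dz": 0,"ax": 0,"ay": 0,"az": 0,"hand": 0.25}
  ]
}}

```text
clock: 22.5
tcp_pos: [0.441, -0.199, 0.1916]
tcp_rot: [180.0, 0.1, 98.5]
wrist_force: [-0.3, -1.8, 2.6]
width: 0.0322
```

>>> {"op": "jog_arm", "data": {
  "steps": [
    {"dx": 0,"dy": 0,"dz": 0.7,"ax": 0,"ay": 0,"az": 0,"hand": 0.25},
    {"dx": 0,"dy": 0,"dz": 0,"ax": 0,"ay": 0,"az": 0,"hand": 0.25}
  ]
}}

```text
clock: 22.7
tcp_pos: [0.441, -0.1988, 0.1915]
tcp_rot: [-180.0, 0.1, 98.5]
wrist_force: [-3.1, -1.6, 9.4]
width: 0.0322
```

>>> {"op": "jog_arm", "data": {
  "steps": [
    {"dx": 0,"dy": 0,"dz": 0.7,"ax": 0,"ay": 0,"az": 0,"hand": 0.25},
    {"dx": 0,"dy": 0,"dz": 0,"ax": 0,"ay": 0,"az": 0,"hand": 0.25}
  ]
}}

```text
clock: 22.9
tcp_pos: [0.4411, -0.1987, 0.1914]
tcp_rot: [-180.0, 0.1, 98.5]
wrist_force: [-4.1, -0.3, 16.2]
width: 0.032
```

Contact at 0.1915. I'll ease the push back, open a little, then rise.

>>> {"op": "jog_arm", "data": {
  "steps": [
    {"dx": 0,"dy": 0,"dz": -1.3,"ax": 0,"ay": 0,"az": 0,"hand": 0.25},
    {"dx": 0,"dy": 0,"dz": 0,"ax": 0,"ay": 0,"az": 0,"hand": 0.48},
    {"dx": 0,"dy": 0,"dz": 0,"ax": 0,"ay": 0,"az": 0,"hand": 0.48},
    {"dx": 0,"dy": 0,"dz": 0,"ax": 0,"ay": 0,"az": 0,"hand": 0.48},
    {"dx": 0,"dy": 0,"dz": -5,"ax": 0,"ay": 0,"az": 0,"hand": 0.48},
    {"dx": 0,"dy": 0,"dz": -20,"ax": 0,"ay": 0,"az": 0,"hand": 0.48},
    {"dx": 0,"dy": 0,"dz": -40,"ax": 0,"ay": 0,"az": 0,"hand": 0.48},
    {"dx": 0,"dy": 0,"dz": -40,"ax": 0,"ay": 0,"az": 0,"hand": 0.48}
  ]
}}

```text
clock: 23.7
tcp_pos: [0.4406, -0.1984, 0.297]
tcp_rot: [-179.9, -0.1, 98.5]
wrist_force: [0.8, -0.6, 0.1]
width: 0.0419
```

>>> {"op": "jog_arm", "data": {
  "steps": [
    {"dx": 0,"dy": 0,"dz": -45,"ax": 0,"ay": 0,"az": 0,"hand": 0.48},
    {"dx": 0,"dy": 0,"dz": -35,"ax": 0,"ay": 0,"az": 0,"hand": 0.48},
    {"dx": 0,"dy": 0,"dz": -15,"ax": 0,"ay": 0,"az": 0,"hand": 0.48},
    {"dx": 0,"dy": 0,"dz": 0,"ax": 0,"ay": 0,"az": 0,"hand": 0.48}
  ]
}}

```text
clock: 24.1
tcp_pos: [0.4413, -0.1986, 0.393]
tcp_rot: [179.8, 0.2, 98.5]
wrist_force: [0.3, -0.2, -0.2]
width: 0.0416
```

```bash
python3 - <<'E'
from h import *
s=bot.read_state(); print(s["clock"],s["tcp_pos"],s["wrist_force"])
i,w=cloud("wrist"); cv2.imwrite("pics/w9.png",i)
hsv=cv2.cvtColor(i,cv2.COLOR_BGR2HSV)
d=np.hypot(w[...,0]-.441,w[...,1]+.199)
rim=(d<.14)&(w[...,2]>.024)&(w[...,2]<.04)&(d>.07); print("rim",cv2.minAreaRect(w[rim][:,:2].astype(np.float32)))
n=(d<.06)&(w[...,2]>.022)&(w[...,2]<.045); p=w[n]
print("nut",n.sum(),cv2.minAreaRect(p[:,:2].astype(np.float32)),np.percentile(p[:,2],[50,98]))
h=(d<.03)&(w[...,2]>.0325)&(w[...,2]<.04); print("hub",h.sum(),cv2.minEnclosingCircle(w[h][:,:2].astype(np.float32)))
E
```

```text
24.1 [ 0.44126148 -0.198617    0.39295291] [ 0.34342598 -0.21422026 -0.16573782]
rim ((0.4418365955352783, -0.19749706983566284), (0.17930296063423157, 0.1779477298259735), 7.914760112762451)
nut 671 ((0.4410703480243683, -0.19939273595809937), (0.08647676557302475, 0.031598664820194244), 81.15779876708984) [0.03200076 0.03518891]
hub 229 ((0.44194793701171875, -0.19801288843154907), 0.02906535565853119)
```

View pics/w9.png

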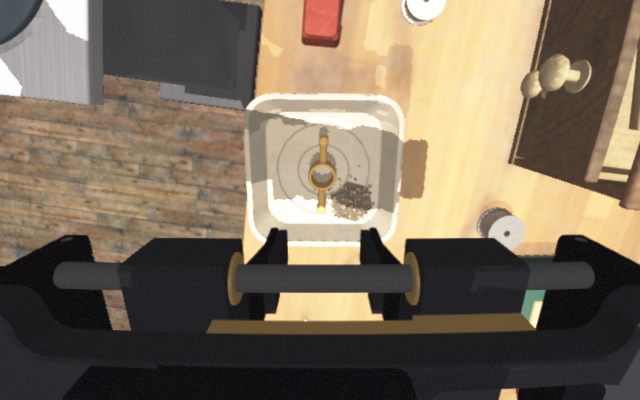

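The nut stands at (322,177), in the middle of the dish's rings, with the wings clear of the clump. It is about 2 mm from the rim centre, with its top at 34–35 mm (flat would be 34). The robot touches nothing, so I'm handing in.

```bash
python3 -c "
from bench import bot
print(bot.finish_job())"
```

```text
the job is handed in; nothing more can be done
None
```

The wing nut is off the stud and lying flat in the middle of the dish. I handed the job in at about 24 s of the 51 s allowed; no verdict was reported.

**What I did:** I spun the nut off with the open fingers against its wings, in three strokes totalling about 505° (about 25 mm up). I then gripped the hub across the wings at 20 N, lifted it off, set it down and backed away.

**Last checks:**
- **Position:** the nut is at (0.441, -0.199) and the dish centre measures (0.442, -0.1975), so it is about 2 mm off.
- **Flatness:** the hub top reads 34–35 mm against 34 mm expected.
- **Dish:** its centre and angle match the first measurement to about 1 mm.
- **Forces:** the readings stayed small. The highest I read was about 17 N, as the nut touched the dish floor.

**What failed or disagreed:**
- The first three move calls were refused for missing keys, without moving anything.
- The first top-camera position for the arbor was about 4 mm off in y. The wrist camera corrected it before I went down.
- One hub circle fit in the final check was spoiled because it took in wing pixels (29 mm radius instead of 16), so I relied on the outline of the whole nut instead.
- I did not re-measure the other things on the bench. The last pictures show those in view undisturbed, and nothing in the force readings suggested contact.

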